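# Move the wrench sockets from the rail to the tray in reverse order

## Robot

A 6-joint arm with a two-finger parallel gripper is mounted at the origin on the work surface. World frame = base frame: x ahead of the robot, y to its left, z up, the work surface at z = 0. Lengths are in m, angles in rad, forces in N, time in s.
With the tool pointing down it reaches from about 0.3 to 0.775 m from the base axis. Payload 14.6 kg.
Tool frame: the origin (TCP) lies midway between the tips of the shut fingers; the grasp point (between the pads) lies 19 mm behind it; z points along the fingers, y is the line along which they close (so a half turn about z gives the same grasp; the last joint's range is limited). The gripper opens to 94 mm and grips with 3 to 60 N. Pads are 16 mm wide; open, the fingers measure 119 mm over their backs; the gripper's body (75 mm by 177 mm) begins 78 mm behind the grasp point.
Start: joints at [1.108, 0.3, 1.521, -0, 1.321, -0.067], TCP at [0.212, 0.507, 0.205] pointing down, gripper open.
Joint ranges: [-3.03, 3.03], [-0.79, 2.21], [0.23, 2.52], [-1.04, 4.18], [0, 3.07], [-2.55, 2.55]. Speed limits (rad/s): [2.22, 2.22, 2.57, 3.14, 3.14, 3.14].

## Interface

Orientations are given as [roll, pitch, yaw] about the fixed x, y, z axes, in that order (R = Rz(yaw) Ry(pitch) Rx(roll)).
In Python, from station import telemetry, optics, ctrl gives the robot as it stands.
- The arm moves only by the tool carry_out, never from a script. Its argument "plan" is a list that holds one entry, the list of rows, each a list of 7 numbers: the shift along the tool's x, y, z in mm, then the turn, a rotation vector about the tool's x, y, z in rad, then the finger opening in mm, from 0 to 94. A call has 1 to 20 rows; each row shifts and turns the commanded pose from where the row before left it, along the tool's axes as they then stand; what a row does not reach is not made up. A row lasts 1/12 s, in which the tool goes at most 41.7 mm and 7.16 degrees, less where a joint would pass 70% of its speed; a pose out of reach is approached as far as the arm can. A call with a gripper value outside its range is refused whole. The fingers move at their own pace and stop on an object; "squeeze" is the grip in N (left out, the last holds). Time passes only in rows, so rows that do not move let the fingers close. It gives the time, the measured TCP pose, the force, the opening and the grip force at its end, in the units of the state.
- telemetry.get_obs(): the state, without advancing time (a new reading comes with each control period).
- optics.camera(name): name is "side" or "top"; returns a dict with "pixels" (420x560x3 uint8, red, green, blue), "intrinsics" (3x3 intrinsics, pixels), "dist_coeffs" ([k1, k2, p1, p2, k3] as OpenCV has them; the pictures are not rectified), "origin" and "rotation" of the camera in the world. Camera axes: x right, y down, z forward; pixel columns grow to the right and rows downward; lengths in m; the calibration is good to about 2 mm. A picture is of the moment at which its call begins. There is no depth.
- ctrl.hand_in(): hands the job in; it is judged then, once.
The state is a dict: "time_s": time; "qpos": joint angles; "joint_vel": joint speeds; "tau": joint torques, N m; "ee_pos": TCP position; "eef_rot": TCP orientation; "force": force on the tool from outside, world axes, zero at the start; "moment": the same for the moment, N m; "grip_width": finger opening in m; "grip_force": force on a finger pad.
Only numpy, scipy, OpenCV 4.12 (cv2) and the standard library are available. Lean on these libraries where they do the work, as an engineer would, in place of code of your own. Each camera call takes 0.05 s, during which the arm holds its last target. There are 200 camera calls.

## Task

Move the four wrench sockets from the clips of the aluminium rail into the black tray, one standing upright in each compartment, in reverse order: the tray will be turned round for the mechanic across the trolley, so the socket at the robot's left end of the rail goes into the compartment at the robot's right end of the tray, and so on along the row. Set them down gently without dropping or knocking any over, and leave the grease tin and the hand tools where they are.

Things in the scene. Friction and masses are not known exactly. Their poses are not given: they have to be found in the camera images.
- socket_a_mid (a point): Bright steel wrench socket, a round tube open at both ends, standing upright over the post of a clip on the rail: the widest socket: outer diameter 43 mm (32 mm round its foot, up to 18 mm high), height 54 mm, about 0.32 kg. The point is its centre, half-way up; z is its axis, pointing up.
- socket_b_mid (a point): Bright steel wrench socket, a round tube open at both ends, standing upright over the post of a clip on the rail: the second widest socket: outer diameter 35 mm (27 mm round its foot, up to 18 mm high), height 48 mm, about 0.20 kg. The point is its centre, half-way up; z is its axis, pointing up.
- socket_c_mid (a point): Bright steel wrench socket, a round tube open at both ends, standing upright over the post of a clip on the rail: the short small socket: outer diameter 28 mm (24 mm round its foot, up to 18 mm high), height 42 mm, about 0.12 kg. The point is its centre, half-way up; z is its axis, pointing up.
- socket_d_mid (a point): Bright steel wrench socket, a round tube open at both ends, standing upright over the post of a clip on the rail: the long slim socket: a plain tube of outer diameter 22 mm, height 68 mm, about 0.10 kg. The point is its centre, half-way up; z is its axis, pointing up.
- clip_a: The fixed clip on the rail on which socket_a stands at the start: a blue plate 54 mm across the row, 50 mm along it and 6 mm thick with an upright post 9 mm thick that rises 11 mm above the plate, inside the socket's bore (a lift of 12 mm frees the socket). It stays on the rail. All four clips look alike. Origin: centre of the plate's underside, 8 mm above the table top.
- clip_b: The fixed clip on the rail on which socket_b stands at the start: a blue plate 54 mm across the row, 50 mm along it and 6 mm thick with an upright post 9 mm thick that rises 11 mm above the plate, inside the socket's bore (a lift of 12 mm frees the socket). It stays on the rail. All four clips look alike. Origin: centre of the plate's underside, 8 mm above the table top.
- clip_c: The fixed clip on the rail on which socket_c stands at the start: a blue plate 54 mm across the row, 50 mm along it and 6 mm thick with an upright post 9 mm thick that rises 11 mm above the plate, inside the socket's bore (a lift of 12 mm frees the socket). It stays on the rail. All four clips look alike. Origin: centre of the plate's underside, 8 mm above the table top.
- clip_d: The fixed clip on the rail on which socket_d stands at the start: a blue plate 54 mm across the row, 50 mm along it and 6 mm thick with an upright post 9 mm thick that rises 11 mm above the plate, inside the socket's bore (a lift of 12 mm frees the socket). It stays on the rail. All four clips look alike. Origin: centre of the plate's underside, 8 mm above the table top.
- rail: The socket rail, fixed: a straight aluminium bar 330 mm long, 36 mm wide, 8 mm high with blue end stops, which carries the four clips in a row 75 mm apart (at y = +112.5, +37.5, -37.5 and -112.5 mm in its frame). Origin: centre of its underside; y runs along the row towards the robot's left, give or take the rail's small yaw of at most 0.2 rad; x is away from the robot. It lies either nearer to the robot than the tray or farther.
- tray: The black tray, fixed, 315 mm long, 88 mm wide, 18 mm high, with a row of four open square compartments, each 63 mm (along the row) by 64 mm inside, grey floor 4 mm above the table, walls up to 18 mm. The compartments' centres are at y = +112.5, +37.5, -37.5 and -112.5 mm in its frame, x = 0. Origin: centre of its underside; y runs along the row towards the robot's left (yaw at most 0.2 rad).
- grease_tin: Bystander: a closed steel grease tin with a yellow band, standing, 72 mm across, 70 mm high. Origin: centre of its underside.
- screwdriver: Bystander: a screwdriver with an orange handle, lying on the table. Origin: beneath its middle; x points along it to the tip.
- wrench: Bystander: a steel wrench lying on the table. Origin: beneath its middle; x points along it.
Not all that is in view belongs to the job. Leave any purple look-alike of the part that bears socket_a_mid alone.

How it is judged:
At the end, for the whole second after the job is handed in: Each socket stands upright (within 0.15 rad) at rest on the floor of the tray (within 6 mm), its centre within 30 mm, along and across the row, of the centre of its compartment: the socket whose clip is the n-th from the left on the rail is in the n-th compartment from the right (((y of clip_a in the frame of rail between 0.0825 and 0.1425 m and y of socket_a_mid in the frame of tray between -0.1425 and -0.0825 m) or (y of clip_a in the frame of rail between 0.0075 and 0.0675 m and y of socket_a_mid in the frame of tray between -0.0675 and -0.0075 m) or (y of clip_a in the frame of rail between -0.0675 and -0.0075 m and y of socket_a_mid in the frame of tray between 0.0075 and 0.0675 m) or (y of clip_a in the frame of rail between -0.1425 and -0.0825 m and y of socket_a_mid in the frame of tray between 0.0825 and 0.1425 m)) and x of socket_a_mid in the frame of tray between -0.03 and 0.03 m and z of socket_a_mid in the frame of tray below 0.037 m and angle between each of socket_a_mid, socket_b_mid, socket_c_mid, socket_d_mid's own z axis and vertical below 0.15 rad and linear speed of each of socket_a, socket_b, socket_c, socket_d below 0.02 m/s and angular speed of each of socket_a, socket_b, socket_c, socket_d below 0.3 rad/s and ((y of clip_b in the frame of rail between 0.0825 and 0.1425 m and y of socket_b_mid in the frame of tray between -0.1425 and -0.0825 m) or (y of clip_b in the frame of rail between 0.0075 and 0.0675 m and y of socket_b_mid in the frame of tray between -0.0675 and -0.0075 m) or (y of clip_b in the frame of rail between -0.0675 and -0.0075 m and y of socket_b_mid in the frame of tray between 0.0075 and 0.0675 m) or (y of clip_b in the frame of rail between -0.1425 and -0.0825 m and y of socket_b_mid in the frame of tray between 0.0825 and 0.1425 m)) and x of socket_b_mid in the frame of tray between -0.03 and 0.03 m and z of socket_b_mid in the frame of tray below 0.034 m and ((y of clip_c in the frame of rail between 0.0825 and 0.1425 m and y of socket_c_mid in the frame of tray between -0.1425 and -0.0825 m) or (y of clip_c in the frame of rail between 0.0075 and 0.0675 m and y of socket_c_mid in the frame of tray between -0.0675 and -0.0075 m) or (y of clip_c in the frame of rail between -0.0675 and -0.0075 m and y of socket_c_mid in the frame of tray between 0.0075 and 0.0675 m) or (y of clip_c in the frame of rail between -0.1425 and -0.0825 m and y of socket_c_mid in the frame of tray between 0.0825 and 0.1425 m)) and x of socket_c_mid in the frame of tray between -0.03 and 0.03 m and z of socket_c_mid in the frame of tray below 0.031 m and ((y of clip_d in the frame of rail between 0.0825 and 0.1425 m and y of socket_d_mid in the frame of tray between -0.1425 and -0.0825 m) or (y of clip_d in the frame of rail between 0.0075 and 0.0675 m and y of socket_d_mid in the frame of tray between -0.0675 and -0.0075 m) or (y of clip_d in the frame of rail between -0.0675 and -0.0075 m and y of socket_d_mid in the frame of tray between 0.0075 and 0.0675 m) or (y of clip_d in the frame of rail between -0.1425 and -0.0825 m and y of socket_d_mid in the frame of tray between 0.0825 and 0.1425 m)) and x of socket_d_mid in the frame of tray between -0.03 and 0.03 m and z of socket_d_mid in the frame of tray below 0.044 m); the robot touches nothing.
It fails at once if a socket is knocked over (leans by more than 45 degrees) (angle between any of socket_a_mid, socket_b_mid, socket_c_mid, socket_d_mid's own z axis and vertical above 0.785 rad).
It fails at once if a socket is dropped or thrown (out of the fingers more than 30 mm above its height at the start) ((contact force between the fingers and socket_a below 0.02 N and height (world z) of socket_a_mid above 0.071 m) or (contact force between the fingers and socket_b below 0.02 N and height (world z) of socket_b_mid above 0.068 m) or (contact force between the fingers and socket_c below 0.02 N and height (world z) of socket_c_mid above 0.065 m) or (contact force between the fingers and socket_d below 0.02 N and height (world z) of socket_d_mid above 0.078 m)).
It fails at once if the grease tin, the screwdriver or the wrench is moved by more than 30 mm (distance of any of grease_tin, screwdriver, wrench from where it was at the start of the episode above 0.03 m).
It also fails if it takes over 96 s, if anything falls off the work surface, if the arm or the gripper's body presses on something with over 40 N, if the wrist force passes 120 N, or if a joint passes its speed limit or range.

## Working session

There is one attempt and no reset: what is moved stays moved. The work goes in short steps, Python scripts to look and compute and a tool call to move; the robot and the scene stay as the last step left them, time stands still between calls to the robot, and variables do not carry over. Pictures are saved under pics/ and viewed, at most 14 in all, crops included, and the job is handed in when it is done.

Besides the shell and the picture viewer there is one more tool, called as a command line: name --argument value ..., lists and objects as JSON in quotes. carry_out: Moves the arm, as the interface text tells. Its arguments: {"type":"object","properties":{"plan":{"type":"array","items":{"type":"array","items":{"type":"array","items":{"type":"number"}}}},"squeeze":{"type":"number"}},"required":["plan"]}

```bash
mkdir -p pics; ls; python3 - <<'E'
from station import telemetry, optics
import cv2,numpy as np
print(telemetry.get_obs())
for n in("top","side"):
    c=optics.camera(n); cv2.imwrite(f"pics/{n}0.png",c["pixels"][:,:,::-1])
    print(n,c["intrinsics"],c["dist_coeffs"],c["origin"],c["rotation"])
E
```

```text
pics
{'time_s': 0.0, 'qpos': array([ 1.10838617e+00,  3.00443749e-01,  1.52157060e+00, -2.68165058e-05,
        1.32070534e+00, -6.65749821e-02]), 'joint_vel': array([ 5.10005946e-04, -5.32120765e-05,  1.97153887e-05,  1.30180785e-03,
        1.64488531e-06,  6.86591543e-04]), 'tau': array([-3.58776102e-03, -5.31799579e+01, -3.52743924e+01,  7.07046990e-02,
        2.43104144e-02, -7.24425627e-05]), 'ee_pos': array([0.21194857, 0.50723921, 0.20490577]), 'eef_rot': array([-3.14046639e+00, -4.90598403e-05,  2.74576410e+00]), 'force': array([-0.32993094, -0.38630512,  0.63859985]), 'moment': array([ 0.03699381, -0.01139704,  0.0030688 ]), 'grip_force': 0.0, 'grip_width': 0.09413990387383599}
top [[448.18933514   0.         273.35235218]
 [  0.         448.18933514 212.83755584]
 [  0.           0.           1.        ]] [-0.09891381  0.          0.          0.          0.        ] [ 0.45476959 -0.00625661  1.12139514] [-3.07747176e+00  1.87533000e-03 -1.57804245e+00]
side [[453.94954714   0.         272.82306001]
 [  0.         453.94954714 207.15340922]
 [  0.           0.           1.        ]] [-0.06229213  0.          0.          0.          0.        ] [0.23705961 0.82744081 0.74096157] [-2.23927117 -0.00594668 -2.77253564]
```

View pics/top0.png

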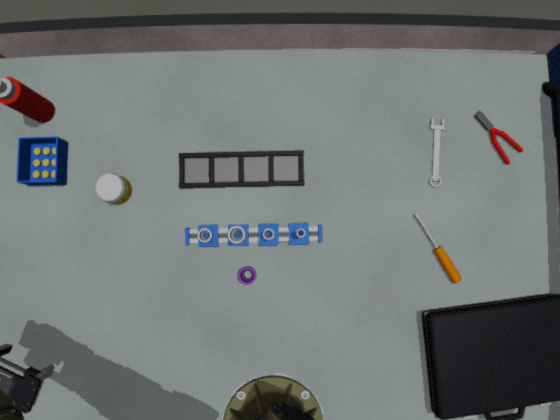

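View pics/side0.png

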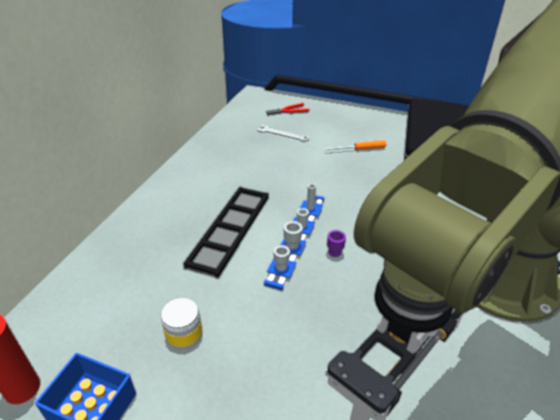

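The top view shows the tray at (180–304, 150–188), nearer the wall, and the rail at (186–322, 225–246), nearer the robot. The sockets are at about (207,235), (237,235), (268,235) and (301,233). The purple decoy stands at (247,275), and the tin is at (113,188). Next I'll measure and take an enlarged crop.

```bash
cat > h.py <<'E'
import cv2,numpy as np
from scipy.spatial.transform import Rotation as Ro
from station import telemetry, optics
def rays(c,p):
    n=cv2.undistortPoints(np.float64(p).reshape(-1,1,2),c["intrinsics"],np.array(c["dist_coeffs"])).reshape(-1,2)
    rot=np.array(c["rotation"]); R=Ro.from_euler('xyz',rot).as_matrix() if rot.shape==(3,) else rot
    return np.c_[n,np.ones(len(n))]@R.T
def plane(c,p,z):
    d=rays(c,p);o=np.array(c["origin"]); return o+d*((z-o[2])/d[:,2])[:,None]
def project(c,P):
    R=Ro.from_euler('xyz',c["rotation"]).as_matrix().T
    return cv2.projectPoints(np.float64(P).reshape(-1,1,3),cv2.Rodrigues(R)[0],-R@np.array(c["origin"]),c["intrinsics"],np.array(c["dist_coeffs"]))[0].reshape(-1,2)
E
python3 - <<'E'
from h import *
c=optics.camera("top"); im=c["pixels"]; hsv=cv2.cvtColor(im,cv2.COLOR_RGB2HSV)
def cnts(m,box,amin):
    x0,y0,x1,y1=box; M=np.zeros_like(m);M[y0:y1,x0:x1]=m[y0:y1,x0:x1]
    return [k for k in cv2.findContours(M,cv2.RETR_EXTERNAL,cv2.CHAIN_APPROX_NONE)[0] if cv2.contourArea(k)>amin]
dark=(im.max(2)<75).astype('u1')*255
for k in cnts(dark,(165,135,320,200),500):
    w=plane(c,k,0.018)[:,:2].astype('f4'); r=cv2.minAreaRect(w*1000); print("tray",r, cv2.boxPoints(r).round(1).tolist())
blue=cv2.inRange(hsv,(100,120,60),(125,255,255))
for k in cnts(blue,(175,215,335,255),15):
    w=plane(c,k,0.014)[:,:2].astype('f4'); r=cv2.minAreaRect(w*1000); print("blue",np.round(r[0],1),np.round(r[1],1),round(r[2],1))
k=np.concatenate(cnts(blue,(175,215,335,255),15));r=cv2.minAreaRect(plane(c,k,0.014)[:,:2].astype('f4')*1000);print(r)
cv2.imwrite("pics/c1.png",cv2.resize(im[215:290,180:330,::-1],None,fx=5,fy=5,interpolation=cv2.INTER_CUBIC))
s=optics.camera("side")
cv2.imwrite("pics/c2.png",cv2.resize(s["pixels"][175:295,255:355,::-1],None,fx=5,fy=5,interpolation=cv2.INTER_CUBIC))
E
```

```text
tray ((635.6720581054688, 75.56781768798828), (88.7668228149414, 309.1103515625), 0.602592408657074) [[589.7000122070312, 229.60000610351562], [592.9000244140625, -79.4000015258789], [681.7000122070312, -78.5], [678.4000244140625, 230.60000610351562]]
blue [472.9  84.3] [17.3 17.3] 89.6
blue [470. 211.] [39.7  7.5] 0.2
blue [ 475.1 -118.4] [ 7.4 39.6] 89.3
blue [470.9 158.7] [47.3 52.1] 90.0
blue [472.4   8.9] [49.4 51.8] 89.6
blue [472.9  83. ] [49.4 51.8] 89.6
blue [474.3 -66.5] [47.  51.9] 89.5
((472.50299072265625, 46.17669677734375), (52.90769577026367, 337.52447509765625), 0.8024453520774841)
```

View pics/c1.png

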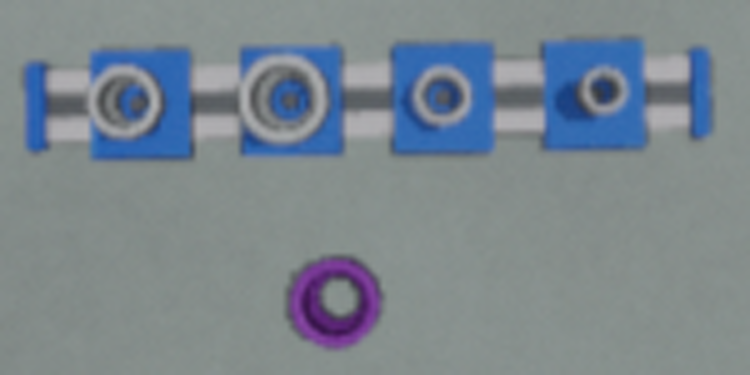

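View pics/c2.png

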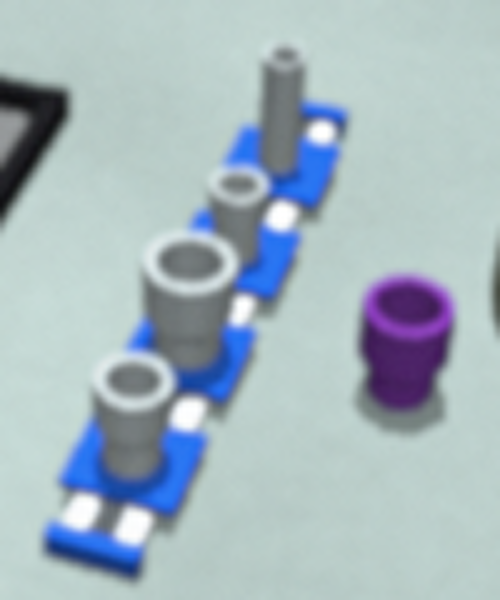

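Left to right the steel sockets are b (205,235), a (237,235), c (268,234) and d (301,233). The side crop confirms this: d is long and slim, a is the widest. The purple one at (247,275) is the look-alike and I'll leave it alone. Now I'll triangulate the rims and check them against the known heights.

```bash
python3 - <<'E'
from h import *
t=optics.camera("top"); s=optics.camera("side")
T={'b':(124,101),'a':(283,98),'c':(442,96),'d':(604,90)};S={'b':(133,380),'a':(190,263),'c':(239,185),'d':(284,54)}
H={'a':54,'b':48,'c':42,'d':68}
for k in 'bacd':
    pt=np.array(T[k])/5+[179.6,214.6]; ps=np.array(S[k])/5+[254.6,174.6]
    d1,d2=rays(t,pt)[0],rays(s,ps)[0]; o1,o2=np.array(t["origin"]),np.array(s["origin"])
    u=np.linalg.lstsq(np.c_[d1,-d2],o2-o1,rcond=None)[0]; A,B=o1+u[0]*d1,o2+u[1]*d2
    z=.014+H[k]/1000
    print(k,"tri",((A+B)/2*1000).round(1),"gap",round(np.linalg.norm(A-B)*1000,1),"z exp",z*1000,"top@z",(plane(t,pt,z)[0]*1000).round(1),"side@z",(plane(s,ps,z)[0]*1000).round(1))
# inner tray floors from the top view
im=t["pixels"]; sub=im[150:190,178:308].max(2); m=np.zeros(im.shape[:2],'u1'); m[150:190,178:308]=(sub>90)*255
for q in cv2.findContours(m,cv2.RETR_EXTERNAL,cv2.CHAIN_APPROX_NONE)[0]:
    if 300<cv2.contourArea(q)<900:
        w=plane(t,q,.004)[:,:2].astype('f4')*1000; r=cv2.minAreaRect(w); print(np.round(r[0],1),np.round(r[1],1))
E
```

```text
b tri [471.9 158.8  62.5] gap 0.1 z exp 62.0 top@z [471.9 158.9  62. ] side@z [472.2 158.3  62. ]
a tri [472.7  82.9  67.8] gap 0.1 z exp 68.0 top@z [472.7  82.9  68. ] side@z [472.6  83.2  68. ]
c tri [473.3   8.3  57.1] gap 0.0 z exp 56.0 top@z [473.4   8.3  56. ] side@z [473.7   7.   56. ]
d tri [475.4 -67.   83.8] gap 0.7 z exp 82.0 top@z [475.1 -67.2  82. ] side@z [476.4 -69.3  82. ]
[636.2 188.6] [61.5 58.6]
[638.  115.2] [58.2 61.2]
[639.5 -36.1] [58.  61.1]
[638.7  39.4] [58.1 63.4]
[636.8  73.2] [327.1  99.7]
```

carry_out --plan '[[[0, 0, 0, 0, 0, 0.12, 94], [0, 0, 0, 0, 0, 0.12, 94], [0, 0, 0, 0, 0, 0.12, 94], [0, 0, 0, 0, 0, 0.12, 94], [0, 0, 0, 0, 0, 0.12, 94], [0, 0, 0, 0, 0, 0.12, 94], [0, 0, 0, 0, 0, 0.12, 94], [0, 0, 0, 0, 0, 0.12, 94], [0, 0, 0, 0, 0, 0.12, 94], [0, 0, 0, 0, 0, 0.08, 94], [0, 30, 0, 0, 0, 0, 94], [-35, 30, 0, 0, 0, 0, 94], [-35, 30, 0, 0, 0, 0, 94], [-35, 30, 0, 0, 0, 0, 94], [-35, 30, 0, 0, 0, 0, 94], [-35, 30, 0, 0, 0, 0, 94], [-35, 30, 0, 0, 0, 0, 94], [-35, 30, 0, 0, 0, 0, 94], [-35, 15, 0, 0, 0, 0, 94], [-30, 0, 0, 0, 0, 0, 94]]]' --squeeze 25

```text
time_s: 1.97
ee_pos: [0.453, 0.2222, 0.2051]
eef_rot: [-3.142, 0.0, 1.584]
force: [-0.0, 1.1, -0.1]
grip_width: 0.0937
grip_force: 0.0
```

The rims triangulate to within 2 mm of their known heights, and the clip centres and compartment spacing (75 mm) agree. Socket b goes first.

carry_out --plan '[[[-32, 9, 0, 0, 0, 0, 94], [-31.5, 9, 0, 0, 0, 0, 94], [0, 0, 25, 0, 0, 0, 94], [0, 0, 30, 0, 0, 0, 94], [0, 0, 30, 0, 0, 0, 94], [0, 0, 25, 0, 0, 0, 70], [0, 0, 0, 0, 0, 0, 70], [0, 0, 0, 0, 0, 0, 70]]]'

```text
time_s: 2.63
ee_pos: [0.4698, 0.1613, 0.0953]
eef_rot: [-3.14, 0.0, 1.586]
force: [0.3, -0.6, 0.9]
grip_width: 0.0775
grip_force: 0.0
```

carry_out --plan '[[[-2.5, 2, 0, 0, 0, 0, 70], [0, 0, 25, 0, 0, 0, 70], [0, 0, 20, 0, 0, 0, 70], [0, 0, 10, 0, 0, 0, 70], [0, 0, 8, 0, 0, 0, 70], [0, 0, 0, 0, 0, 0, 70], [0, 0, 0, 0, 0, 0, 70]]]'

```text
time_s: 3.22
ee_pos: [0.4727, 0.159, 0.0334]
eef_rot: [3.141, -0.0, 1.586]
force: [1.2, -0.4, -0.1]
grip_width: 0.0701
grip_force: 0.0
```

```bash
python3 - <<'E'
from h import *
print(telemetry.get_obs()["ee_pos"])
s=optics.camera("side")
cv2.imwrite("pics/c3.png",cv2.resize(s["pixels"][150:300,230:380,::-1],None,fx=4,fy=4,interpolation=cv2.INTER_CUBIC))
E
```

```text
[0.47269066 0.15898638 0.0333789 ]
```

View pics/c3.png

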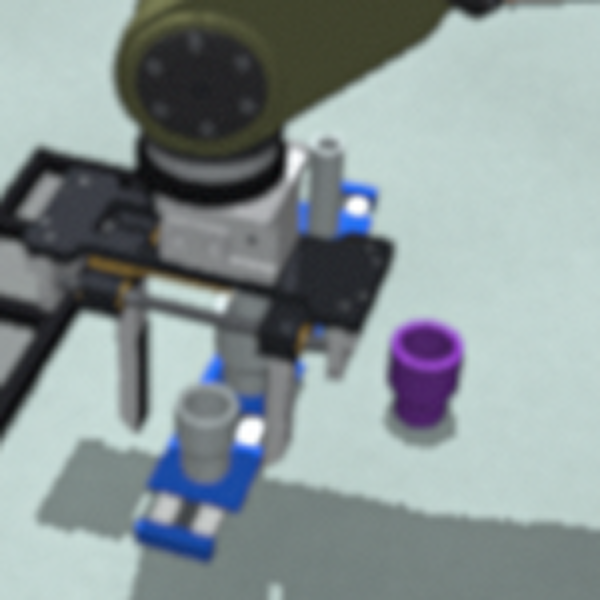

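The side view shows the fingers straddling b, with tips at (130,420) and (275,455) and the socket's shoulder midway at (205,438). Closing now.

carry_out --plan '[[[0, 0, 0, 0, 0, 0, 25], [0, 0, 0, 0, 0, 0, 25], [0, 0, 0, 0, 0, 0, 25], [0, 0, 0, 0, 0, 0, 25], [0, 0, 0, 0, 0, 0, 25], [0, 0, 0, 0, 0, 0, 25], [0, 0, 0, 0, 0, 0, 25], [0, 0, 0, 0, 0, 0, 25]]]'

```text
time_s: 3.93
ee_pos: [0.4721, 0.1589, 0.0325]
eef_rot: [-3.142, -0.0, 1.586]
force: [-1.3, 0.4, 1.6]
grip_width: 0.0325
grip_force: 25.1
```

carry_out --plan '[[[0, 0, -3, 0, 0, 0, 25], [0, 0, -6, 0, 0, 0, 25], [0, 0, -10, 0, 0, 0, 25], [0, 0, -10, 0, 0, 0, 25], [0, 0, -10, 0, 0, 0, 25], [0, 0, 0, 0, 0, 0, 25], [0, 0, 0, 0, 0, 0, 25]]]'

```text
time_s: 4.52
ee_pos: [0.4725, 0.159, 0.0722]
eef_rot: [3.14, -0.0, 1.586]
force: [-0.6, 0.5, -2.9]
grip_width: 0.0326
grip_force: 25.1
```

```bash
python3 - <<'E'
from h import *
o=telemetry.get_obs();print(o["ee_pos"],o["grip_width"],o["grip_force"],o["force"])
s=optics.camera("side")
cv2.imwrite("pics/c4.png",cv2.resize(s["pixels"][190:290,240:340,::-1],None,fx=6,fy=6,interpolation=cv2.INTER_CUBIC))
E
```

```text
[0.47246441 0.15897278 0.07224875] 0.03259190432575599 25.060333233559504 [-0.55466033  0.50510921 -2.93928864]
```

View pics/c4.png

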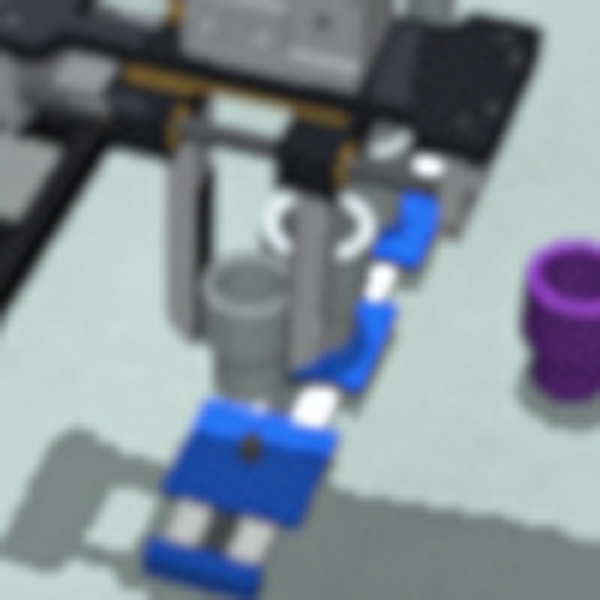

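Held upright and clear of its post. Next I'll raise it and carry it to the far-right compartment.

carry_out --plan '[[[0, 0, -20, 0, 0, 0, 25], [0, 0, -25, 0, 0, 0, 25], [0, 0, -10, 0, 0, 0, 25], [-12, 10, 0, 0, 0, 0, 25], [-24, 20, 0, 0, 0, 0, 25], [-24, 20, 0, 0, 0, 0, 25], [-24, 20, 0, 0, 0, 0, 25], [-24, 20, 0, 0, 0, 0, 25], [-24, 20, 0, 0, 0, 0, 25], [-24, 20, 0, 0, 0, 0, 25], [-24, 20, 0, 0, 0, 0, 25], [-18, 13, 0, 0, 0, 0, 25], [0, 0, 0, 0, 0, 0, 25], [0, 0, 0, 0, 0, 0, 25], [0, 0, 0, 0, 0, 0, 25]]]'

```text
time_s: 5.82
ee_pos: [0.6375, -0.0362, 0.1256]
eef_rot: [-3.14, -0.0, 1.586]
force: [0.0, 0.7, -2.5]
grip_width: 0.0325
grip_force: 25.1
```

Socket b is over compartment 4, so I lower it to TCP z ≈ 25 first and then slowly to the floor.

carry_out --plan '[[[0, 0, 20, 0, 0, 0, 25], [0, 0, 25, 0, 0, 0, 25], [0, 0, 25, 0, 0, 0, 25], [0, 0, 15, 0, 0, 0, 25], [0, 0, 10, 0, 0, 0, 25], [0, 0, 4, 0, 0, 0, 25], [0, 0, 0, 0, 0, 0, 25], [0, 0, 1.5, 0, 0, 0, 25], [0, 0, 1.5, 0, 0, 0, 25], [0, 0, 0, 0, 0, 0, 25], [0, 0, 0, 0, 0, 0, 25]]]'

```text
time_s: 6.73
ee_pos: [0.6383, -0.0367, 0.025]
eef_rot: [3.141, 0.0, 1.586]
force: [-0.2, 0.0, -2.1]
grip_width: 0.0325
grip_force: 25.1
```

carry_out --plan '[[[0, 0, 1, 0, 0, 0, 25], [0, 0, 1, 0, 0, 0, 25], [0, 0, 0, 0, 0, 0, 25], [0, 0, 0, 0, 0, 0, 25]]]'

```text
time_s: 7.07
ee_pos: [0.6382, -0.0367, 0.0226]
eef_rot: [3.141, 0.0, 1.586]
force: [0.7, 0.2, -1.5]
grip_width: 0.0328
grip_force: 25.1
```

carry_out --plan '[[[0, 0, 0.5, 0, 0, 0, 25], [0, 0, 0.5, 0, 0, 0, 25], [0, 0, 0, 0, 0, 0, 25], [0, 0, 0, 0, 0, 0, 25]]]'

```text
time_s: 7.4
ee_pos: [0.6383, -0.0367, 0.0224]
eef_rot: [3.141, 0.0, 1.586]
force: [-4.2, -0.9, 8.3]
grip_width: 0.0328
grip_force: 25.1
```

Contact at 8 N. Releasing and rising.

carry_out --plan '[[[0, 0, 0, 0, 0, 0, 38], [0, 0, 0, 0, 0, 0, 44], [0, 0, 0, 0, 0, 0, 70], [0, 0, 0, 0, 0, 0, 70], [0, 0, 0, 0, 0, 0, 70], [0, 0, -10, 0, 0, 0, 70], [0, 0, -20, 0, 0, 0, 70], [0, 0, -30, 0, 0, 0, 70], [0, 0, -30, 0, 0, 0, 70], [0, 0, -13, 0, 0, 0, 70], [10, -13, 0, 0, 0, 0, 70], [20, -27, 0, 0, 0, 0, 70], [20, -27, 0, 0, 0, 0, 70], [20, -27, 0, 0, 0, 0, 70], [20, -27, 0, 0, 0, 0, 70], [20, -27, 0, 0, 0, 0, 70], [12, -16, 0, 0, 0, 0, 80], [0, 0, 0, 0, 0, 0, 80], [0, 0, 0, 0, 0, 0, 80]]]'

```text
time_s: 8.98
ee_pos: [0.4721, 0.0833, 0.1249]
eef_rot: [3.141, -0.0, 1.587]
force: [0.6, 0.1, 0.0]
grip_width: 0.0795
grip_force: 0.0
```

```bash
python3 - <<'E'
from h import *
s=optics.camera("side")
cv2.imwrite("pics/c5.png",cv2.resize(s["pixels"][160:300,180:350,::-1],None,fx=4,fy=4,interpolation=cv2.INTER_CUBIC))
E
```

```text
(no output)
```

View pics/c5.png

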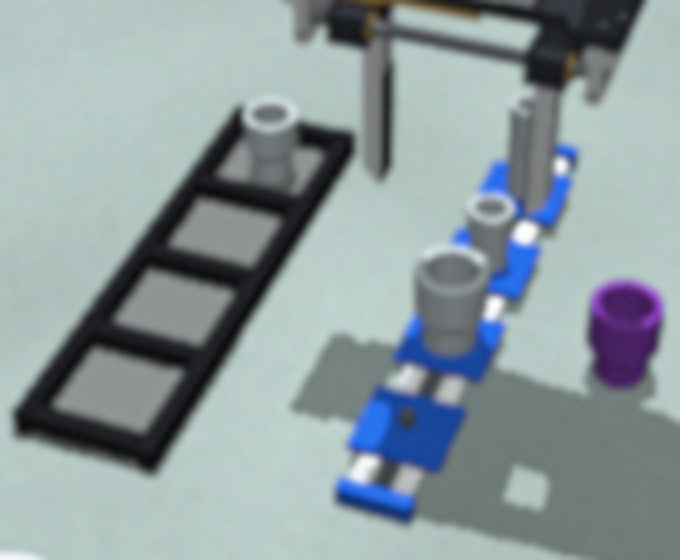

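b stands upright in the far-right compartment, crop (270,145). The other three are undisturbed. Next is a.

carry_out --plan '[[[0, 0, 25, 0, 0, 0, 80], [0, 0, 30, 0, 0, 0, 80], [0, 0, 20, 0, 0, 0, 80], [0, 0, 12, 0, 0, 0, 80], [0, 0, 5.5, 0, 0, 0, 80], [0, 0, 0, 0, 0, 0, 80], [0, 0, 0, 0, 0, 0, 80], [0, 0, 0, 0, 0, 0, 30], [0, 0, 0, 0, 0, 0, 30], [0, 0, 0, 0, 0, 0, 30], [0, 0, 0, 0, 0, 0, 30], [0, 0, 0, 0, 0, 0, 30], [0, 0, 0, 0, 0, 0, 30], [0, 0, 0, 0, 0, 0, 30], [0, 0, 0, 0, 0, 0, 30]]]'

```text
time_s: 10.28
ee_pos: [0.4725, 0.0829, 0.0321]
eef_rot: [3.141, -0.0, 1.586]
force: [1.1, 0.4, 1.7]
grip_width: 0.0412
grip_force: 25.0
```

carry_out --plan '[[[0, 0, -3, 0, 0, 0, 30], [0, 0, -8, 0, 0, 0, 30], [0, 0, -15, 0, 0, 0, 30], [0, 0, -25, 0, 0, 0, 30], [0, 0, -25, 0, 0, 0, 30], [0, 0, -17, 0, 0, 0, 30], [-4, 14, 0, 0, 0, 0, 30], [-8, 28, 0, 0, 0, 0, 30], [-8, 28, 0, 0, 0, 0, 30], [-8, 28, 0, 0, 0, 0, 30], [-8, 28, 0, 0, 0, 0, 30], [-7, 24, 0, 0, 0, 0, 30], [-4, 14, 0, 0, 0, 0, 30], [0, 0, 0, 0, 0, 0, 30], [0, 0, 0, 0, 0, 0, 30], [0, 0, 0, 0, 0, 0, 30]]]'

```text
time_s: 11.62
ee_pos: [0.6362, 0.0386, 0.125]
eef_rot: [-3.141, -0.0, 1.586]
force: [-0.2, 0.1, -2.5]
grip_width: 0.0418
grip_force: 25.0
```

carry_out --plan '[[[0, 0, 20, 0, 0, 0, 30], [0, 0, 25, 0, 0, 0, 30], [0, 0, 25, 0, 0, 0, 30], [0, 0, 15, 0, 0, 0, 30], [0, 0, 10, 0, 0, 0, 30], [0, 0, 4, 0, 0, 0, 30], [0, 0, 0, 0, 0, 0, 30], [0, 0, 1, 0, 0, 0, 30], [0, 0, 1, 0, 0, 0, 30], [0, 0, 1, 0, 0, 0, 30], [0, 0, 0, 0, 0, 0, 30], [0, 0, 0, 0, 0, 0, 30], [0, 0, 0, 0, 0, 0, 30]]]'

```text
time_s: 12.7
ee_pos: [0.637, 0.0383, 0.0232]
eef_rot: [3.141, -0.0, 1.586]
force: [0.0, 0.3, -2.6]
grip_width: 0.0416
grip_force: 25.0
```

carry_out --plan '[[[0, 0, 0.5, 0, 0, 0, 30], [0, 0, 0.5, 0, 0, 0, 30], [0, 0, 0.3, 0, 0, 0, 30], [0, 0, 0, 0, 0, 0, 30], [0, 0, 0, 0, 0, 0, 30]]]'

```text
time_s: 13.12
ee_pos: [0.6371, 0.0383, 0.0221]
eef_rot: [3.141, 0.0, 1.586]
force: [-2.2, -0.2, 4.2]
grip_width: 0.0415
grip_force: 25.0
```

Contact. Releasing a and moving above c.

carry_out --plan '[[[0, 0, 0, 0, 0, 0, 46], [0, 0, 0, 0, 0, 0, 52], [0, 0, 0, 0, 0, 0, 75], [0, 0, 0, 0, 0, 0, 75], [0, 0, 0, 0, 0, 0, 75], [0, 0, -10, 0, 0, 0, 75], [0, 0, -20, 0, 0, 0, 75], [0, 0, -30, 0, 0, 0, 75], [0, 0, -30, 0, 0, 0, 75], [0, 0, -13, 0, 0, 0, 75], [-2, -14, 0, 0, 0, 0, 70], [-5, -28, 0, 0, 0, 0, 70], [-5, -28, 0, 0, 0, 0, 70], [-5, -28, 0, 0, 0, 0, 70], [-5, -28, 0, 0, 0, 0, 70], [-4, -24, 0, 0, 0, 0, 70], [-1.5, -14, 0, 0, 0, 0, 70], [0, 0, 0, 0, 0, 0, 70], [0, 0, 0, 0, 0, 0, 70]]]'

```text
time_s: 14.7
ee_pos: [0.4737, 0.0083, 0.1251]
eef_rot: [3.141, 0.0, 1.586]
force: [0.0, 0.1, 0.5]
grip_width: 0.0698
grip_force: 0.0
```

```bash
python3 - <<'E'
from h import *
s=optics.camera("side")
cv2.imwrite("pics/c6.png",cv2.resize(s["pixels"][160:300,180:350,::-1],None,fx=4,fy=4,interpolation=cv2.INTER_CUBIC))
E
```

```text
(no output)
```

View pics/c6.png

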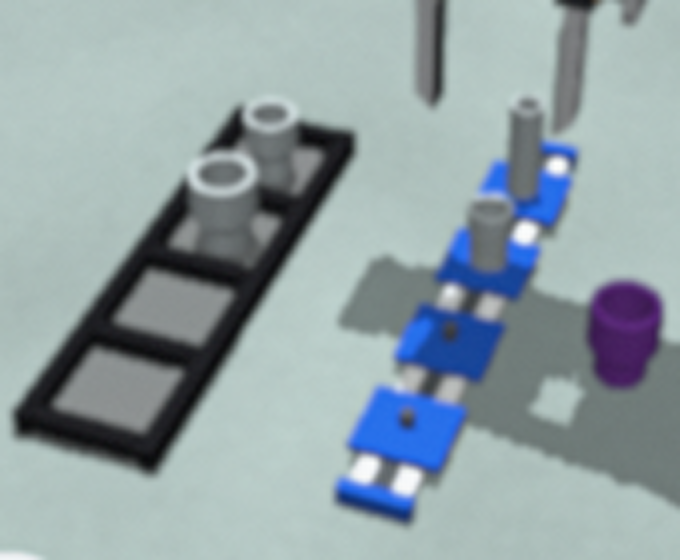

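a and b stand upright in their compartments, crop (222,205) and (270,145). Now c.

carry_out --plan '[[[0, 0, 25, 0, 0, 0, 70], [0, 0, 30, 0, 0, 0, 70], [0, 0, 20, 0, 0, 0, 70], [0, 0, 13, 0, 0, 0, 70], [0, 0, 5.5, 0, 0, 0, 70], [0, 0, 0, 0, 0, 0, 70], [0, 0, 0, 0, 0, 0, 70], [0, 0, 0, 0, 0, 0, 18], [0, 0, 0, 0, 0, 0, 18], [0, 0, 0, 0, 0, 0, 18], [0, 0, 0, 0, 0, 0, 18], [0, 0, 0, 0, 0, 0, 18], [0, 0, 0, 0, 0, 0, 18], [0, 0, 0, 0, 0, 0, 18], [0, 0, 0, 0, 0, 0, 18]]]'

```text
time_s: 16.0
ee_pos: [0.4735, 0.0084, 0.0313]
eef_rot: [3.141, 0.0, 1.586]
force: [1.1, -0.1, 0.9]
grip_width: 0.0267
grip_force: 25.0
```

carry_out --plan '[[[0, 0, -3, 0, 0, 0, 18], [0, 0, -8, 0, 0, 0, 18], [0, 0, -15, 0, 0, 0, 18], [0, 0, -25, 0, 0, 0, 18], [0, 0, -25, 0, 0, 0, 18], [0, 0, -18, 0, 0, 0, 18], [9, 14, 0, 0, 0, 0, 18], [16, 26, 0, 0, 0, 0, 18], [16, 26, 0, 0, 0, 0, 18], [16, 26, 0, 0, 0, 0, 18], [16, 26, 0, 0, 0, 0, 18], [16, 26, 0, 0, 0, 0, 18], [13.5, 20, 0, 0, 0, 0, 18], [0, 0, 0, 0, 0, 0, 18], [0, 0, 0, 0, 0, 0, 18], [0, 0, 0, 0, 0, 0, 18]]]'

```text
time_s: 17.33
ee_pos: [0.6352, 0.113, 0.1253]
eef_rot: [-3.141, 0.0, 1.586]
force: [-0.1, 0.1, -0.9]
grip_width: 0.0268
grip_force: 25.0
```

Lower to 22.3, with contact expected near 21.3.

carry_out --plan '[[[0, 0, 20, 0, 0, 0, 18], [0, 0, 25, 0, 0, 0, 18], [0, 0, 25, 0, 0, 0, 18], [0, 0, 15, 0, 0, 0, 18], [0, 0, 10, 0, 0, 0, 18], [0, 0, 4, 0, 0, 0, 18], [0, 0, 0, 0, 0, 0, 18], [0, 0, 1, 0, 0, 0, 18], [0, 0, 1, 0, 0, 0, 18], [0, 0, 1, 0, 0, 0, 18], [0, 0, 1, 0, 0, 0, 18], [0, 0, 0, 0, 0, 0, 18], [0, 0, 0, 0, 0, 0, 18], [0, 0, 0, 0, 0, 0, 18]]]'

```text
time_s: 18.5
ee_pos: [0.6359, 0.1134, 0.0223]
eef_rot: [3.141, -0.0, 1.586]
force: [-0.2, -0.2, -0.9]
grip_width: 0.0272
grip_force: 25.0
```

carry_out --plan '[[[0, 0, 0.5, 0, 0, 0, 18], [0, 0, 0.5, 0, 0, 0, 18], [0, 0, 0.2, 0, 0, 0, 18], [0, 0, 0, 0, 0, 0, 18], [0, 0, 0, 0, 0, 0, 18]]]'

```text
time_s: 18.92
ee_pos: [0.6359, 0.1134, 0.0213]
eef_rot: [3.141, -0.0, 1.586]
force: [-0.3, 0.2, 3.8]
grip_width: 0.0272
grip_force: 25.0
```

Contact. Releasing c and moving above d.

carry_out --plan '[[[0, 0, 0, 0, 0, 0, 31], [0, 0, 0, 0, 0, 0, 37], [0, 0, 0, 0, 0, 0, 60], [0, 0, 0, 0, 0, 0, 60], [0, 0, 0, 0, 0, 0, 60], [0, 0, -10, 0, 0, 0, 60], [0, 0, -20, 0, 0, 0, 60], [0, 0, -30, 0, 0, 0, 60], [0, 0, -30, 0, 0, 0, 60], [0, 0, -19, 0, 0, 0, 60], [-12, -11, 0, 0, 0, 0, 60], [-24, -22, 0, 0, 0, 0, 60], [-24, -22, 0, 0, 0, 0, 60], [-24, -22, 0, 0, 0, 0, 60], [-24, -22, 0, 0, 0, 0, 60], [-24, -22, 0, 0, 0, 0, 60], [-24, -22, 0, 0, 0, 0, 60], [-22, -20.5, 0, 0, 0, 0, 60], [0, 0, 0, 0, 0, 0, 60], [0, 0, 0, 0, 0, 0, 60]]]'

```text
time_s: 20.58
ee_pos: [0.4748, -0.0679, 0.131]
eef_rot: [3.14, 0.0, 1.584]
force: [-0.2, 0.7, -0.0]
grip_width: 0.0597
grip_force: 0.0
```

```bash
python3 - <<'E'
from h import *
s=optics.camera("side")
cv2.imwrite("pics/c7.png",cv2.resize(s["pixels"][140:290,180:350,::-1],None,fx=4,fy=4,interpolation=cv2.INTER_CUBIC))
E
```

```text
(no output)
```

View pics/c7.png

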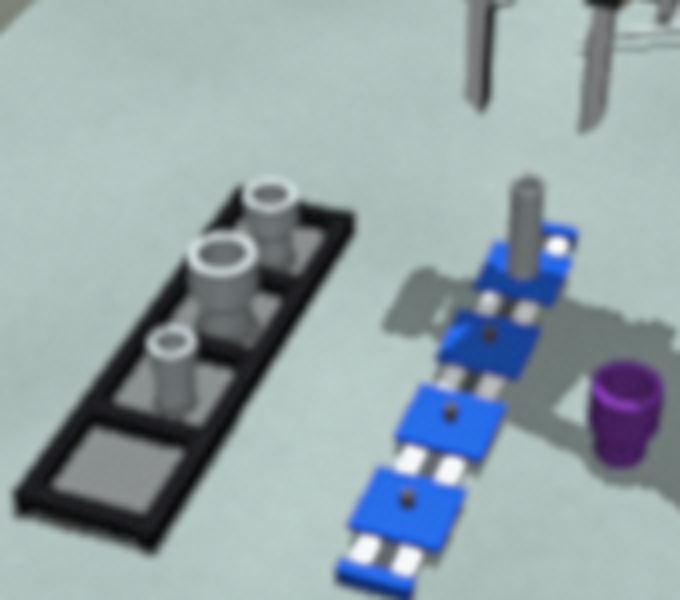

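b, a and c all stand upright in the tray; c is at crop (173,370). Last is d.

carry_out --plan '[[[0, 0, 25, 0, 0, 0, 60], [0, 0, 30, 0, 0, 0, 60], [0, 0, 20, 0, 0, 0, 60], [0, 0, 13, 0, 0, 0, 60], [0, 0, 6.5, 0, 0, 0, 60], [0, 0, 0, 0, 0, 0, 60], [0, 0, 0, 0, 0, 0, 60], [0, 0, 0, 0, 0, 0, 12], [0, 0, 0, 0, 0, 0, 12], [0, 0, 0, 0, 0, 0, 12], [0, 0, 0, 0, 0, 0, 12], [0, 0, 0, 0, 0, 0, 12], [0, 0, 0, 0, 0, 0, 12], [0, 0, 0, 0, 0, 0, 12], [0, 0, 0, 0, 0, 0, 12]]]'

```text
time_s: 21.88
ee_pos: [0.4751, -0.0671, 0.0356]
eef_rot: [3.141, 0.0, 1.586]
force: [-0.1, 0.9, 2.5]
grip_width: 0.022
grip_force: 25.0
```

carry_out --plan '[[[0, 0, -3, 0, 0, 0, 12], [0, 0, -8, 0, 0, 0, 12], [0, 0, -15, 0, 0, 0, 12], [0, 0, -25, 0, 0, 0, 12], [0, 0, -25, 0, 0, 0, 12], [0, 0, -14, 0, 0, 0, 12], [14, 9, 0, 0, 0, 0, 12], [27, 17.5, 0, 0, 0, 0, 12], [27, 17.5, 0, 0, 0, 0, 12], [27, 17.5, 0, 0, 0, 0, 12], [27, 17.5, 0, 0, 0, 0, 12], [27, 17.5, 0, 0, 0, 0, 12], [27, 17.5, 0, 0, 0, 0, 12], [27, 17.5, 0, 0, 0, 0, 12], [27, 17.5, 0, 0, 0, 0, 12], [23, 15, 0, 0, 0, 0, 12], [0, 0, 0, 0, 0, 0, 12], [0, 0, 0, 0, 0, 0, 12], [0, 0, 0, 0, 0, 0, 12]]]'

```text
time_s: 23.47
ee_pos: [0.6348, 0.1879, 0.1255]
eef_rot: [-3.141, 0.0, 1.586]
force: [-0.1, -0.5, -1.5]
grip_width: 0.0223
grip_force: 25.0
```

carry_out --plan '[[[0, 0, 20, 0, 0, 0, 12], [0, 0, 25, 0, 0, 0, 12], [0, 0, 25, 0, 0, 0, 12], [0, 0, 15, 0, 0, 0, 12], [0, 0, 8, 0, 0, 0, 12], [0, 0, 3, 0, 0, 0, 12], [0, 0, 0, 0, 0, 0, 12], [0, 0, 1, 0, 0, 0, 12], [0, 0, 1, 0, 0, 0, 12], [0, 0, 1, 0, 0, 0, 12], [0, 0, 0, 0, 0, 0, 12], [0, 0, 0, 0, 0, 0, 12], [0, 0, 0, 0, 0, 0, 12]]]'

```text
time_s: 24.55
ee_pos: [0.6352, 0.1884, 0.0266]
eef_rot: [3.141, -0.0, 1.586]
force: [0.5, -0.1, -0.8]
grip_width: 0.0222
grip_force: 25.0
```

carry_out --plan '[[[0, 0, 0.5, 0, 0, 0, 12], [0, 0, 0.5, 0, 0, 0, 12], [0, 0, 0, 0, 0, 0, 12], [0, 0, 0, 0, 0, 0, 12]]]'

```text
time_s: 24.88
ee_pos: [0.6353, 0.1884, 0.0256]
eef_rot: [3.141, -0.0, 1.586]
force: [-1.6, -0.6, 1.7]
grip_width: 0.022
grip_force: 25.0
```

carry_out --plan '[[[0, 0, 0, 0, 0, 0, 25], [0, 0, 0, 0, 0, 0, 30], [0, 0, 0, 0, 0, 0, 50], [0, 0, 0, 0, 0, 0, 50], [0, 0, 0, 0, 0, 0, 50], [0, 0, -10, 0, 0, 0, 50], [0, 0, -20, 0, 0, 0, 50], [0, 0, -30, 0, 0, 0, 50], [0, 0, -30, 0, 0, 0, 50], [0, 0, -30, 0, 0, 0, 50], [0, 0, -20, 0, 0, 0, 50], [0, -30, 0, 0, 0, 0, 50], [0, -30, 0, 0, 0, 0, 50], [0, -30, 0, 0, 0, 0, 50], [0, -30, 0, 0, 0, 0, 50], [0, -30, 0, 0, 0, 0, 50], [0, -30, 0, 0, 0, 0, 50], [0, 0, 0, 0, 0, 0, 50], [0, 0, 0, 0, 0, 0, 50], [0, 0, 0, 0, 0, 0, 50]]]'

```text
time_s: 26.55
ee_pos: [0.4559, 0.1858, 0.1663]
eef_rot: [3.14, -0.0, 1.586]
force: [-0.0, -0.1, 0.4]
grip_width: 0.0502
grip_force: 0.0
```

```bash
python3 - <<'E'
from h import *
a=[optics.camera(n)["pixels"][:,:,::-1] for n in("side","top")]
f=lambda x:cv2.resize(x,None,fx=3,fy=3,interpolation=cv2.INTER_CUBIC)
cv2.imwrite("pics/c8.png",np.vstack([f(a[0][170:290,150:330]),f(a[1][130:210,160:340])]))
E
```

```text
(no output)
```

View pics/c8.png

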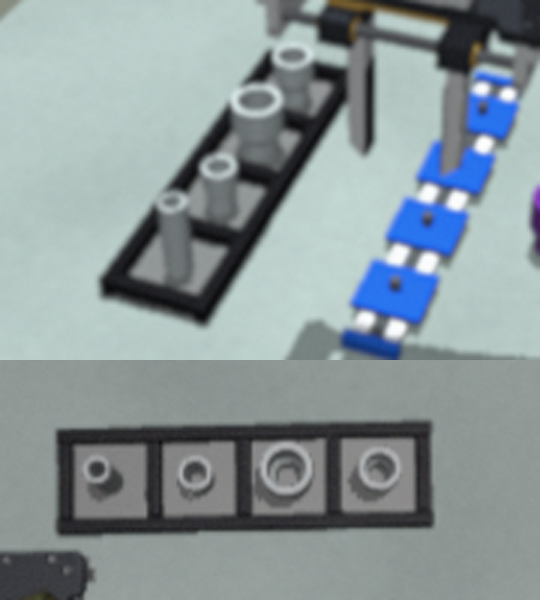

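All four stand upright in the tray, in the order d, c, a, b from the left. d's lean matches the camera perspective of its neighbours, and the gripper is clear. Handing in.

```bash
python3 -c "
from station import ctrl
print(ctrl.hand_in())"
```

```text
the job is handed in; nothing more can be done
None
```

I moved all four sockets into the tray in reverse order (d, c, a, b from the robot's left). The last pictures showed each standing upright in its own compartment with the gripper clear, and I handed the job in at about 27 s of the 96 s allowed; no verdict came back.

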